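Find the perished rubber foot with a sprung-pin gauge

TASK

One of the three look-alike rubber machine feet has gone soft: lift the blue sprung-pin hardness gauge out of its stand, press its pin straight down into the middle of one foot after another, gently, to about 7 newtons and never over 10, and see how far the pin sinks. When you have held the pin pressed in the soft foot at that force for a second, and so made sure of it, hang the gauge back upright in its stand, then set the soft foot upright in the red tray. Leave the two sound feet and everything else where they are, and never let the gauge fall over.

Things in the scene. Friction and masses are not known exactly. Their poses are not given: they have to be found in the camera images.
- gauge: hardness gauge, 0.2 kg, upright: steel barrel, 22 mm diameter, 45 mm long, tapered at its foot; above it a flange, 52 mm diameter, 6 mm thick; then the blue grip block, 34 x 34 mm, 51 to 103 mm above the origin, with a white dial on its -x face. Origin: middle of the barrel's lower end, z up. A 7 mm brass pin sticks out below; its free tip is 18 mm below the origin. Starts hanging in the stand
- gauge_grip (a point): the middle of the gauge's blue grip block, 79 mm above the gauge's origin (97 mm above the free pin tip); grasp here from above, fingers closing along the gauge's x or y, across 34 mm
- gauge_pin (a joint): how far the sprung pin is pushed up into the barrel, m: 0 free, at most 0.010; spring 2.5 N per mm (2.8 mm at 7 N)
- stand: fixed gauge stand: 76 mm square base and, on two posts, an aluminium top plate 72 x 72 mm with a round hole of 33 mm diameter in its middle, top 76 mm above the table. Origin under its centre, z up; the hole is straight above. With the gauge home its flange rests on the plate and its origin is 31 mm above the stand's
- foot_a: one of three look-alike rubber machine feet, one of them soft, in any of the three places. Loose, 50 mm across, 39 mm tall: steel base, black rubber rim (inner diameter 29 mm), grey sprung rubber core of 27 mm diameter in the middle of the top. Origin at the centre of its underside, z up. Grasp from above across the 50 mm
- foot_b: one of three look-alike rubber machine feet, one of them soft, in any of the three places. Loose, 50 mm across, 39 mm tall: steel base, black rubber rim (inner diameter 29 mm), grey sprung rubber core of 27 mm diameter in the middle of the top. Origin at the centre of its underside, z up. Grasp from above across the 50 mm
- foot_c: one of three look-alike rubber machine feet, one of them soft, in any of the three places. Loose, 50 mm across, 39 mm tall: steel base, black rubber rim (inner diameter 29 mm), grey sprung rubber core of 27 mm diameter in the middle of the top. Origin at the centre of its underside, z up. Grasp from above across the 50 mm
- foot_a_core (a joint): how far the rubber core of foot_a is pushed down below its free height now, m (0 free, at most 0.012); springs back when let go (the soft one sags 0.1 to 0.2 mm by its own weight, the sound ones less than 0.05). At 7 N a sound core sinks about 2 mm, the soft one about 10 mm (0.7 N per mm)
- foot_b_core (a joint): how far the rubber core of foot_b is pushed down below its free height now, m (0 free, at most 0.012); springs back when let go (the soft one sags 0.1 to 0.2 mm by its own weight, the sound ones less than 0.05). At 7 N a sound core sinks about 2 mm, the soft one about 10 mm (0.7 N per mm)
- foot_c_core (a joint): how far the rubber core of foot_c is pushed down below its free height now, m (0 free, at most 0.012); springs back when let go (the soft one sags 0.1 to 0.2 mm by its own weight, the sound ones less than 0.05). At 7 N a sound core sinks about 2 mm, the soft one about 10 mm (0.7 N per mm)
- tray: the fixed open red tray for the reject, 125 x 125 x 30 mm, walls 4 mm, floor 4 mm thick. Origin at the centre of its underside, z up
- tape_measure: bystander: yellow pocket tape, 33 x 94 x 63 mm, origin under its centre
- jar_screws: bystander: jar of screws with a brown lid, 60 mm diameter, 92 mm tall, origin under its centre
- pencil: bystander: flat red carpenter's pencil, 162 mm long, lying on the table
- offcut_cube: bystander: wooden offcut, 40 x 45 x 38 mm, origin under its centre
- offcut_wedge: bystander: small wooden offcut, 30 x 83 x 18 mm, origin under its centre
Not all that is in view belongs to the job. What is shaped like the foot_a but purple is not meant.

How it is judged:
By the outcome, as a careful person would: the job done as asked, in the order asked, and still so for the second after the job is handed in, with the robot touching nothing.
It also fails if it takes over 72 s, if anything falls off the work surface, if the arm or the gripper's body presses on something with over 40 N, if the wrist force passes 120 N, or if a joint passes its speed limit or range.

ROBOT

A 6-joint arm with a two-finger parallel gripper is mounted at the origin on a cart in front of the work surface, level with it; the furniture and walls round the work are solid. World frame = base frame: x ahead of the robot, y to its left, z up, the work surface at z = 0. Lengths are in mm, angles in rad, forces in N, time in s.
With the tool pointing down it reaches from about 275 to 1000 mm from the base axis. Payload 8.4 kg.
Tool frame: the origin (TCP) lies between the finger pads; the fingertips stand 22 mm ahead of it and the grasp point (between the pads) lies 3 mm ahead of it (r.nose_length is the z of the fingertips in the tool frame, in mm); z points along the fingers, y is the line along which they close (so a half turn about z gives the same grasp; the last joint's range is limited). The gripper opens to 85 mm and grips with 20 to 120 N. Pads are 22 mm wide; open, the fingers measure 114 mm over their backs; the gripper's body (76 mm by 85 mm) begins 54 mm behind the grasp point. The pads swing forward as they close: fully open they stand 13 mm farther back than shut.
Start: joints at [-1.217, 0.353, 1.633, -0, 1.155, -0.002], TCP at [217.711, -585.858, 253.281] pointing down, gripper open.
Joint ranges: [-2.63, 2.63], [-0.92, 2.1], [0.06, 2.66], [-1.3, 4.44], [0, 2.69], [-3.02, 3.02]. Speed limits (rad/s): [2.22, 2.22, 2.79, 3.14, 3.14, 3.14].

INTERFACE

Orientations are given as [roll, pitch, yaw] about the fixed x, y, z axes, in that order (R = Rz(yaw) Ry(pitch) Rx(roll)).
In Python, from rig import r, cams gives the robot as it stands.
- The arm moves only by the shell command python3 -m handwheel [FORCE], which reads ROWS from standard input. ROWS is a JSON object whose key "motion" holds a list of rows, 1 to 5 of them, each of 7 numbers: a rotation vector rx, ry, rz in fractions of the full range, 1 being 2 pi rad, then dx, dy, dz in fractions of the full range, 1 being 0.4 m, then the opening from 0.0 (shut) to 1.0 (fully open); each row shifts and turns the commanded pose from where the row before left it, along the tool's axes as they then stand; what a row does not reach is not made up. A row lasts 1/12 s, in which the tool goes at most 41.7 mm and 0.125 rad, less where a joint would pass 70% of its speed; a pose out of reach is approached as far as the arm can. The fingers move at their own pace and stop on an object; FORCE is the grip in N (left out, the last holds). Time passes only in rows, so rows that do not move let the fingers close. It prints the time, the measured TCP pose, the force, the opening and the grip force at its end. A shift or turn number past 1, either way, is cut back to 1. Input that does not fit is refused with a message, and nothing moves.
- r.sense(): the state, without advancing time (a new reading comes with each control period).
- cams.grab_frame(name): name is "side" or "top"; returns the picture (400x640x3 uint8, red, green, blue); there is no depth.
- cams.camera_params(name): a dict with "fx", "fy", "cx", "cy" (pixels), "rvec" (rotation vector, rad) and "tvec" (3), from world to camera coordinates, as OpenCV has them. Camera axes: x right, y down, z forward; pixel columns grow to the right and rows downward; lengths in mm; the calibration is good to about 2 mm. A picture is of the moment at which its call begins. camera_params takes no time and is no camera call.
- r.sign_off(): hands the job in; it is judged then, once.
The state is a dict: "clock": time; "qpos": joint angles; "qvel": joint speeds; "joint_efforts": joint torques, N m; "eef_pos": TCP position; "tcp_rot": TCP orientation; "contact_force": force on the tool from outside, world axes, zero at the start; "wrist_torque": the same for the moment, N m; "opening": opening from 0.0 (shut) to 1.0 (fully open); "grasp_force": force on a finger pad.
Only numpy, scipy, OpenCV 4.12 (cv2) and the standard library are available. Lean on these libraries where they do the work, as an engineer would, in place of code of your own. Each camera call takes 0.05 s, during which the arm holds its last target. There are 200 camera calls.

## Working session

There is one attempt and no reset: what is moved stays moved. The work goes in short steps, Python scripts to look and compute and a shell command to move; the robot and the scene stay as the last step left them, time stands still between calls to the robot, and variables do not carry over. Pictures are saved under pics/ and viewed, at most 10 in all, crops included, and the job is handed in when it is done.

```bash
ls; mkdir -p pics; python3 - <<'E'
from rig import r,cams
import cv2
for n in("side","top"):
    cv2.imwrite(f"pics/{n}0.png",cams.grab_frame(n)[:,:,::-1]); print(n,cams.camera_params(n))
print(r.sense())
E
```

```text
pics
side {'fx': 410.4552940258282, 'fy': 410.4552940258282, 'cx': 321.78652456596456, 'cy': 195.44759503434815, 'rvec': array([ 0.04858063, -2.80733069,  1.37230989]), 'tvec': array([547.10546759, 249.69566526, 853.02440083])}
top {'fx': 498.67736687213835, 'fy': 498.67736687213835, 'cx': 318.8331842715942, 'cy': 193.71234086611608, 'rvec': array([ 2.14581467, -2.14862352,  0.12782266]), 'tvec': array([-214.86685004,  569.54239986, 1074.08412214])}
{'clock': 0.1, 'qpos': array([-1.21738768e+00,  3.53579224e-01,  1.63405980e+00, -6.67077778e-07,
        1.15521309e+00, -2.42039579e-03]), 'qvel': array([ 0.0006513 , -0.00038531, -0.00068119,  0.00052984,  0.0012706 ,
        0.00034263]), 'joint_efforts': array([-5.66693434e-04, -6.06360841e+01, -3.42822504e+01, -1.39583885e-04,
        3.98001837e-03, -1.56808608e-05]), 'eef_pos': array([ 217.57769848, -585.47397004,  252.63651596]), 'tcp_rot': array([-3.14033319e+00, -2.43845115e-06,  3.55829312e-01]), 'contact_force': array([-0.00113064, -0.07999381, -0.69924021]), 'wrist_torque': array([ 0.01070526, -0.00725123, -0.02320712]), 'grasp_force': 0.0, 'opening': 0.9988160674214913}
```

View pics/side0.png

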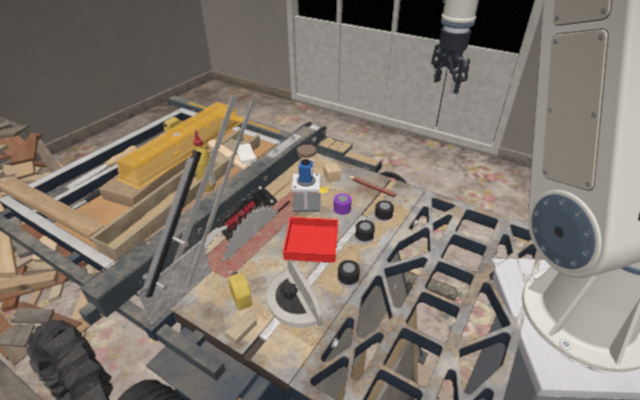

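View pics/top0.png

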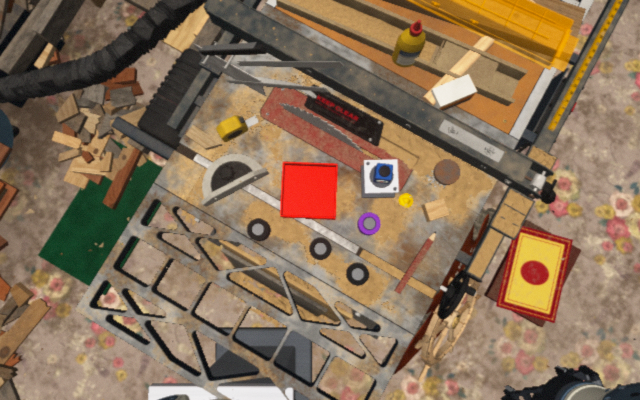

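Top: the feet are at about (259,229), (320,248) and (358,273), the stand and gauge at (380,176), the tray at (309,190) and the purple decoy at (369,224). Side: the feet are at (348,271), (365,230) and (384,210), the gauge at (306,172) and the tray at (312,240). I'll crop in next.

```bash
python3 - <<'E'
import cv2,numpy as np
s=cv2.imread("pics/side0.png");t=cv2.imread("pics/top0.png")
a=cv2.resize(t[145:295,235:435],None,fx=4,fy=4,interpolation=cv2.INTER_CUBIC)
b=cv2.resize(s[145:295,270:410],None,fx=4,fy=4,interpolation=cv2.INTER_CUBIC)
cv2.imwrite("pics/t1.png",a);cv2.imwrite("pics/s1.png",b)
E
```

```text
(no output)
```

View pics/t1.png

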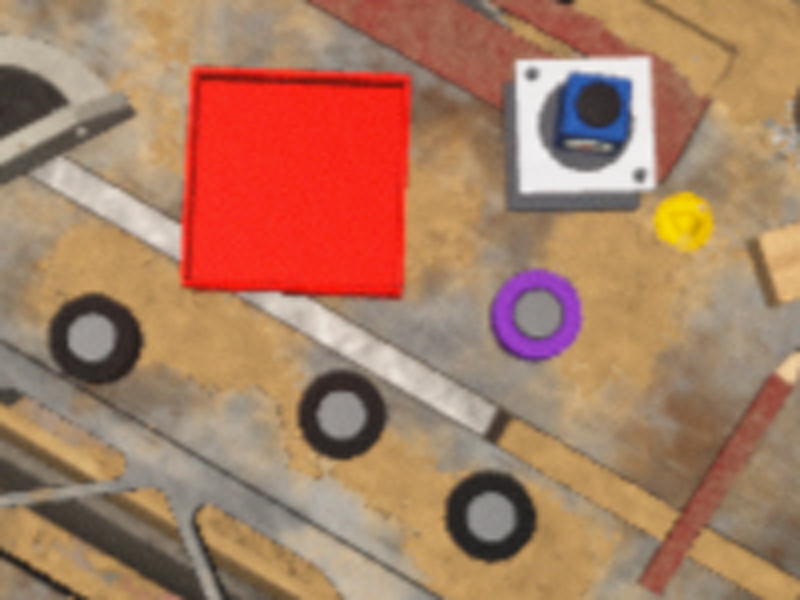

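View pics/s1.png

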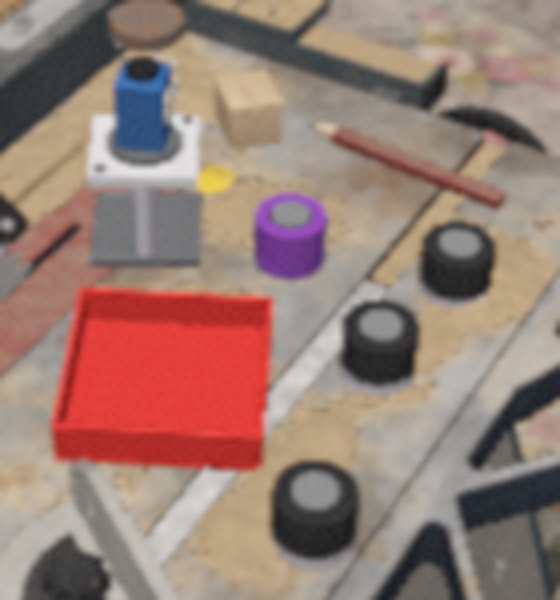

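Top crop: core centres are at (92,337), (342,414) and (491,517), the gauge's black top at (599,104), and the dial faces image-down. Side crop: the cores are at (314,491), (381,324) and (459,244), and the gauge cap at (143,68).

```bash
cat > h.py <<'E'
import numpy as np,cv2
from rig import r,cams
P={}
for n in("side","top"):
    c=cams.camera_params(n);R=cv2.Rodrigues(c["rvec"])[0]
    P[n]=(np.array([[c["fx"],0,c["cx"]],[0,c["fy"],c["cy"]],[0,0,1]]),R,np.array(c["tvec"]))
def px(n,u,v):
    o={"top":(235,145),"side":(270,145)}[n]
    return (u+.5)/4-.5+o[0],(v+.5)/4-.5+o[1]
def proj(n,X):
    K,R,t=P[n];q=K@(R@np.array(X,float)+t);return q[:2]/q[2]
def ray(n,p):
    K,R,t=P[n];return -R.T@t,R.T@np.linalg.solve(K,[p[0],p[1],1])
def onz(n,p,z):
    o,d=ray(n,p);return o+d*(z-o[2])/d[2]
def tri(pt,ps):
    M=[K@np.c_[R,t] for K,R,t in (P["top"],P["side"])]
    X=cv2.triangulatePoints(M[0],M[1],np.array(pt,float),np.array(ps,float))[:,0];X=X[:3]/X[3]
    return X,np.linalg.norm(proj("top",X)-pt)
E
python3 - <<'E'
from h import *
np.set_printoptions(precision=1,suppress=True)
T={"f1":((92,337),(314,491),39),"f2":((342,414),(381,324),39),"f3":((491,517),(459,244),39),"cap":((599,104),(143,68),134),
"tr1":((191,67),(80,289),30),"tr2":((411,75),(272,297),30),"tr3":((403,298),(262,468),30),"tr4":((181,288),(55,459),30),
"pl1":((515,58),(94,116),76),"pl2":((652,57),(201,118),76),"pl3":((655,188),(200,188),76),"pl4":((519,193),(87,186),76)}
for k,(a,b,z) in T.items():
    a=px("top",*a);b=px("side",*b);print(k,*tri(a,b),"onz",onz("top",a,z)[:2],onz("side",b,z)[:2])
for p in((572,74),(632,80),(628,142),(562,134)):print(onz("top",px("top",*p),134))
E
```

```text
f1 [491.4 -80.8  39.3] 0.19041468019246274 onz [491.  -80.7] [492.  -81.1]
f2 [ 448.7 -218.4   40.3] 0.010467297412215708 onz [ 448.7 -218.4] [ 448.5 -219.9]
f3 [ 393.3 -299.3   39.4] 0.12827410891654065 onz [ 393.  -299.3] [ 393.7 -299.8]
cap [ 602.3 -349.8  139.3] 0.09848261010852191 onz [ 603.5 -350.4] [ 602.7 -357.8]
tr1 [ 623.6 -141.9  130.1] 0.19255733047619278 onz [ 644.  -133.1] [ 639.2 -256.9]
tr2 [ 590.4 -251.5   56. ] 19.703696385091288 onz [ 639.  -257.4] [ 515.8 -253.2]
tr3 [ 523.2 -255.3 -129.9] 1.0759325832900544 onz [ 513.  -252.3] [ 520.8 -105.6]
tr4 [ 575.7 -125.5    8.1] 24.028430251156188 onz [ 518.8 -128.7] [ 639.1 -108.5]
pl1 [ 629.2 -308.4  129.4] 0.40592012374497805 onz [ 639.2 -312.5] [ 639.7 -385.2]
pl2 [ 608.9 -382.4   89.9] 12.86197638852361 onz [ 639.6 -386.5] [ 566.2 -385.2]
pl3 [ 573.4 -396.3    8.3] 1.7343631629798548 onz [ 568.1 -386.6] [ 563.7 -306.2]
pl4 [ 598.  -315.8   63.5] 13.977073463200409 onz [ 565.6 -313.8] [ 637.1 -305.8]
[ 619. -337.  134.]
[ 615.8 -367.5  134. ]
[ 583.8 -364.8  134. ]
[ 588.  -331.4  134. ]
```

The rows are not in the units I measure in: shifts go in shares of 0.4 m and turns go in shares of 2 pi rad. I convert before sending: 12 mm / 400 = 0.03, 0.118 rad / 6.2832 = 0.0188.

```bash
cat >> h.py <<'E'
from scipy.spatial.transform import Rotation as Ro
def go(*tg):
    s=r.sense();R=Ro.from_euler("xyz",s["tcp_rot"]).as_matrix()
    print("t %.2f pos %s rot %s F %s"%(s["clock"],s["eef_pos"].round(2),s["tcp_rot"].round(4),s["contact_force"].round(2)),"open %.3f g %.1f"%(s["opening"],s["grasp_force"]))
    for t in tg: print(t,"->",(R.T@(np.array(t)-s["eef_pos"])).round(2))
E
echo '{"motion": [[0, 0, 0.0188, 0, 0, 0.03, 0.75], [0, 0, 0.0188, 0, 0, 0.03, 0.75], [0, 0, 0.0188, 0, 0, 0.03, 0.75], [0, 0, 0.0186, 0, 0, 0.03, 0.75], [0, 0, 0, 0, 0, 0, 0.75]]}' | python3 -m handwheel 60
python3 -c "
from h import *
go((603,-350,200),(603,-350,113))"
```

```text
clock: 0.52
eef_pos: [217.1, -584.3, 202.5]
tcp_rot: [-3.138, 0.002, -0.121]
contact_force: [0.2, 0.3, -0.5]
opening: 0.752
grasp_force: 0.0
t 0.52 pos [ 217.13 -584.3   202.52] rot [-3.1376e+00  2.1000e-03 -1.2050e-01] F [ 0.19  0.28 -0.46] open 0.752 g 0.0
(603, -350, 200) -> [ 354.9  -279.      2.91]
(603, -350, 113) -> [ 355.08 -278.65   89.91]
```

To row units: 29.6 mm / 400 = 0.074, -23.2 mm / 400 = -0.058.

```bash
echo '{"motion": [[0, 0, 0, 0.074, -0.058, 0, 0.75], [0, 0, 0, 0.074, -0.058, 0, 0.75], [0, 0, 0, 0.074, -0.058, 0, 0.75], [0, 0, 0, 0.074, -0.058, 0, 0.75], [0, 0, 0, 0.074, -0.058, 0, 0.75]]}' | python3 -m handwheel >/dev/null
echo '{"motion": [[0, 0, 0, 0.074, -0.058, 0, 0.75], [0, 0, 0, 0.074, -0.058, 0, 0.75], [0, 0, 0, 0.074, -0.058, 0, 0.75], [0, 0, 0, 0.074, -0.058, 0, 0.75], [0, 0, 0, 0.074, -0.058, 0, 0.75]]}' | python3 -m handwheel >/dev/null
echo '{"motion": [[0, 0, 0, 0.074, -0.058, 0, 0.75], [0, 0, 0, 0.074, -0.058, 0, 0.75], [0, 0, 0, 0, 0, 0, 0.75], [0, 0, 0, 0, 0, 0, 0.75]]}' | python3 -m handwheel>/dev/null
python3 -c "
from h import *
go((603,-350,200),(603,-350,113))
cv2.imwrite('pics/t2.png',cv2.resize(cams.grab_frame('top')[100:250,300:460,::-1],None,fx=4,fy=4,interpolation=cv2.INTER_CUBIC))"
```

```text
t 1.68 pos [ 604.12 -348.66  205.42] rot [-3.1416e+00 -1.0000e-04 -1.0850e-01] F [-0.    0.17 -0.16] open 0.749 g 0.0
(603, -350, 200) -> [-0.96  1.45  5.42]
(603, -350, 113) -> [-0.97  1.45 92.42]
```

To row units: 25 mm / 400 = 0.0625, 17.4 mm / 400 = 0.0435.

```bash
echo '{"motion": [[0, 0, 0, -0.0025, 0.0035, 0.0625, 0.75], [0, 0, 0, 0, 0, 0.0625, 0.75], [0, 0, 0, 0, 0, 0.0625, 0.75], [0, 0, 0, 0, 0, 0.0435, 0.75], [0, 0, 0, 0, 0, 0, 0.75]]}' | python3 -m handwheel 60
echo '{"motion": [[0, 0, 0, 0, 0, 0, 0.3], [0, 0, 0, 0, 0, 0, 0.3], [0, 0, 0, 0, 0, 0, 0.3], [0, 0, 0, 0, 0, 0, 0.3], [0, 0, 0, 0, 0, 0, 0.3]]}' | python3 -m handwheel 60
python3 -c "
from h import *
go((603,-350,190))
a=cams.grab_frame('top')[110:230,310:450,::-1];b=cams.grab_frame('side')[120:240,240:380,::-1]
cv2.imwrite('pics/g2.png',cv2.resize(np.hstack([a,b]),(800,343),interpolation=cv2.INTER_CUBIC))"
```

```text
clock: 2.15
eef_pos: [597.8, -351.2, 109.0]
tcp_rot: [-3.139, 0.006, -0.115]
contact_force: [-1.2, -0.0, -1.2]
opening: 0.745
grasp_force: 0.0
clock: 2.57
eef_pos: [602.1, -352.3, 114.9]
tcp_rot: [3.14, -0.002, -0.115]
contact_force: [-1.9, -1.2, 7.7]
opening: 0.391
grasp_force: 60.7
t 2.57 pos [ 602.07 -352.28  114.86] rot [ 3.140e+00 -2.300e-03 -1.149e-01] F [-1.89 -1.21  7.71] open 0.391 g 60.7
(603, -350, 190) -> [  0.84  -2.26 -75.14]
```

View pics/g2.png

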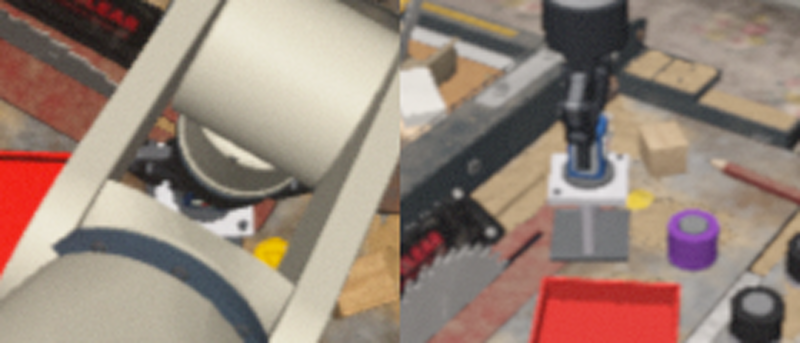

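The grip block is held between the fingers, and the gauge is still upright in the stand. I'll let it settle, then lift.

To row units: -22 mm / 400 = -0.055, -16 mm / 400 = -0.04.

```bash
echo '{"motion": [[0, 0, 0, 0, 0, 0, 0.3], [0, 0, 0, 0, 0, 0, 0.3], [0, 0, 0, 0, 0, 0, 0.3]]}' | python3 -m handwheel 60
echo '{"motion": [[0, 0, 0, 0, 0, -0.02, 0.3], [0, 0, 0, 0, 0, -0.04, 0.3], [0, 0, 0, 0, 0, -0.055, 0.3], [0, 0, 0, 0, 0, -0.055, 0.3], [0, 0, 0, 0, 0, -0.055, 0.3]]}' | python3 -m handwheel 60
echo '{"motion": [[0, 0, 0, 0, 0, -0.01, 0.3], [0, 0, 0, 0, 0, 0, 0.3], [0, 0, 0, 0, 0, 0, 0.3], [0, 0, 0, 0, 0, 0, 0.3]]}' | python3 -m handwheel 60
python3 -c "
from h import *
go((448.5,-218.9,190),(393.3,-299.5,190))
a=cams.grab_frame('top')[110:230,310:450,::-1];b=cams.grab_frame('side')[90:210,240:380,::-1]
cv2.imwrite('pics/g3.png',cv2.resize(np.hstack([a,b]),(800,343),interpolation=cv2.INTER_CUBIC))"
```

```text
clock: 2.92
eef_pos: [602.1, -352.3, 114.9]
tcp_rot: [3.14, -0.002, -0.115]
contact_force: [-1.6, -1.5, 7.3]
opening: 0.389
grasp_force: 60.7
clock: 3.33
eef_pos: [601.2, -351.1, 204.2]
tcp_rot: [-3.141, 0.0, -0.115]
contact_force: [-0.1, 0.3, -1.8]
opening: 0.387
grasp_force: 59.8
clock: 3.67
eef_pos: [600.5, -350.9, 205.1]
tcp_rot: [-3.14, 0.002, -0.115]
contact_force: [-0.3, -0.3, -1.5]
opening: 0.391
grasp_force: 59.8
t 3.67 pos [ 600.52 -350.87  205.11] rot [-3.1405e+00  2.4000e-03 -1.1520e-01] F [-0.27 -0.29 -1.5 ] open 0.391 g 59.8
(448.5, -218.9, 190) -> [-166.14 -113.61   15.64]
(393.3, -299.5, 190) -> [-211.72  -27.2    15.65]
```

View pics/g3.png

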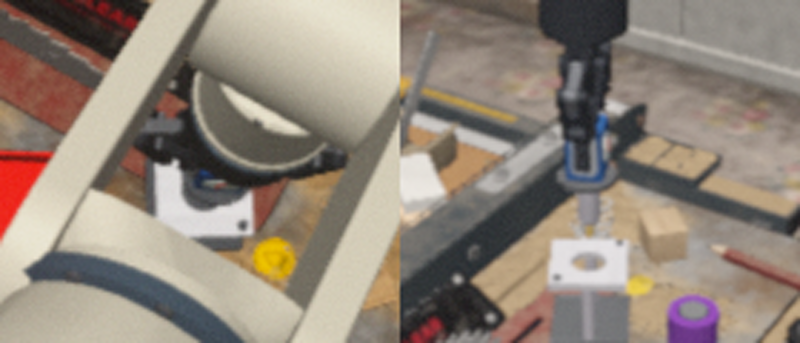

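The gauge hangs clear of the stand, upright, with its tip at about (592,232) in the crop. I'll check its offset against the TCP.

```bash
python3 -c "
from h import *
for z in(105,102,123,168,174): print(z,(proj('side',(600.5,-350.9,z))-[240,90])*2.857+[400,0])
p=np.array([592-400,232])/2.857+[240,90]; print(onz('side',p,105))"
```

```text
105 [589.44728437 235.1509457 ]
102 [589.52600604 237.82395849]
123 [588.96926688 218.91974999]
168 [587.7299102  176.83710341]
174 [587.55968471 171.05705733]
[ 598.46873504 -356.0942524   105.        ]
```

To row units: -36 mm / 400 = -0.09, -2.5 mm / 400 = -0.0063.

```bash
echo '{"motion": [[0, 0, 0, -0.05, -0.0063, 0, 0.3], [0, 0, 0, -0.09, -0.0115, 0, 0.3], [0, 0, 0, -0.09, -0.0115, 0, 0.3], [0, 0, 0, -0.09, -0.0115, 0.0075, 0.3], [0, 0, 0, -0.09, -0.0115, 0.025, 0.3]]}' | python3 -m handwheel 60 >/dev/null
echo '{"motion": [[0, 0, 0, -0.075, -0.0115, 0.025, 0.3], [0, 0, 0, -0.0443, -0.0043, 0.025, 0.3], [0, 0, 0, 0, 0, 0.025, 0.3], [0, 0, 0, 0, 0, 0.02, 0.3], [0, 0, 0, 0, 0, 0, 0.3]]}' | python3 -m handwheel 60 >/dev/null
echo '{"motion": [[0, 0, 0, 0, 0, 0, 0.3], [0, 0, 0, 0, 0, 0, 0.3], [0, 0, 0, 0, 0, 0, 0.3]]}' | python3 -m handwheel 60 >/dev/null
python3 -c "
from h import *
go((393.3,-299.5,145))"
```

```text
t 4.85 pos [ 395.18 -300.42  156.18] rot [ 3.1412e+00 -7.0000e-04 -1.1480e-01] F [-0.74 -0.47 -2.  ] open 0.393 g 59.9
(393.3, -299.5, 145) -> [-1.98 -0.7  11.17]
```

To row units: 6 mm / 400 = 0.015, 5 mm / 400 = 0.0125.

```bash
echo '{"motion": [[0, 0, 0, -0.0048, -0.0018, 0.015, 0.3], [0, 0, 0, 0, 0, 0.0125, 0.3], [0, 0, 0, 0, 0, 0.005, 0.3], [0, 0, 0, 0, 0, 0, 0.3], [0, 0, 0, 0, 0, 0, 0.3]]}' | python3 -m handwheel 60
for i in 1;do echo '{"motion": [[0, 0, 0, 0, 0, 0.0025, 0.3], [0, 0, 0, 0, 0, 0, 0.3], [0, 0, 0, 0, 0, 0, 0.3]]}' | python3 -m handwheel |sed -n '2p;4p';done
echo '{"motion": [[0, 0, 0, 0, 0, 0.0025, 0.3], [0, 0, 0, 0, 0, 0, 0.3], [0, 0, 0, 0, 0, 0, 0.3]]}' | python3 -m handwheel |sed -n '2p;4p'
echo '{"motion": [[0, 0, 0, 0, 0, 0.0025, 0.3], [0, 0, 0, 0, 0, 0, 0.3], [0, 0, 0, 0, 0, 0, 0.3]]}' | python3 -m handwheel |sed -n '2p;4p'
echo '{"motion": [[0, 0, 0, 0, 0, 0.0025, 0.3], [0, 0, 0, 0, 0, 0, 0.3], [0, 0, 0, 0, 0, 0, 0.3]]}' | python3 -m handwheel |sed -n '2p;4p'
```

```text
clock: 5.27
eef_pos: [392.3, -299.1, 142.6]
tcp_rot: [-3.141, 0.0, -0.115]
contact_force: [0.1, 0.6, -2.9]
opening: 0.39
grasp_force: 59.9
eef_pos: [392.5, -299.2, 142.0]
contact_force: [-0.7, -0.4, -1.0]
eef_pos: [392.4, -299.1, 140.9]
contact_force: [-1.0, -1.0, -1.5]
eef_pos: [392.5, -299.2, 139.9]
contact_force: [0.8, 0.3, -1.3]
eef_pos: [392.5, -299.2, 138.9]
contact_force: [-0.7, -0.3, 0.6]
```

To row units: 1 mm / 400 = 0.0025.

```bash
echo '{"motion": [[0, 0, 0, 0, 0, 0.0025, 0.3], [0, 0, 0, 0, 0, 0, 0.3]]}' | python3 -m handwheel |sed -n '2p;4p'
echo '{"motion": [[0, 0, 0, 0, 0, 0, 0.3]]}' | python3 -m handwheel |sed -n '2p;4p'
echo '{"motion": [[0, 0, 0, 0, 0, 0.0025, 0.3], [0, 0, 0, 0, 0, 0, 0.3]]}' | python3 -m handwheel |sed -n '2p;4p'
echo '{"motion": [[0, 0, 0, 0, 0, 0, 0.3]]}' | python3 -m handwheel |sed -n '2p;4p'
```

```text
eef_pos: [392.5, -299.2, 137.9]
contact_force: [-1.4, -0.4, 2.5]
eef_pos: [392.5, -299.2, 138.0]
contact_force: [0.1, 0.8, 1.4]
eef_pos: [392.5, -299.2, 136.9]
contact_force: [0.0, 0.9, 3.5]
eef_pos: [392.6, -299.2, 137.0]
contact_force: [-0.1, 0.1, 3.6]
```

To row units: 1 mm / 400 = 0.0025.

```bash
echo '{"motion": [[0, 0, 0, 0, 0, 0.0025, 0.3], [0, 0, 0, 0, 0, 0, 0.3], [0, 0, 0, 0, 0, 0, 0.3]]}' | python3 -m handwheel |sed -n '2p;4p'
echo '{"motion": [[0, 0, 0, 0, 0, 0, 0.3]]}' | python3 -m handwheel |sed -n '2p;4p'
echo '{"motion": [[0, 0, 0, 0, 0, 0, 0.3], [0, 0, 0, 0, 0, 0, 0.3]]}' | python3 -m handwheel |sed -n '1p;2p;4p'
```

```text
eef_pos: [392.5, -299.2, 136.0]
contact_force: [-0.8, -0.4, 4.1]
eef_pos: [392.5, -299.2, 136.0]
contact_force: [-0.5, 0.2, 4.3]
clock: 7.27
eef_pos: [392.5, -299.2, 135.9]
contact_force: [-1.0, -0.6, 5.6]
```

The force reaches about 6.5 N in about 4.5 mm of total travel, so this foot (at 393,-300) is sound. On to the middle foot.

To row units: -10 mm / 400 = -0.025, -8 mm / 400 = -0.02.

```bash
echo '{"motion": [[0, 0, 0, 0, 0, -0.01, 0.3], [0, 0, 0, 0, 0, -0.025, 0.3], [0, 0, 0, 0, 0, -0.02, 0.3], [0, 0, 0, 0, 0, 0, 0.3], [0, 0, 0, 0, 0, 0, 0.3]]}' | python3 -m handwheel >/dev/null
python3 -c "
from h import *
go((447.7,-218.6,158))"
```

```text
t 7.68 pos [ 392.62 -299.28  158.5 ] rot [ 3.141e+00 -9.000e-04 -1.152e-01] F [-0.54  0.2  -2.17] open 0.392 g 59.8
(447.7, -218.6, 158) -> [ 45.44 -86.48   0.5 ]
```

To row units: -28.5 mm / 400 = -0.0713, -15 mm / 400 = -0.0375.

```bash
echo '{"motion": [[0, 0, 0, 0.02, -0.0375, 0, 0.3], [0, 0, 0, 0.0375, -0.0713, 0, 0.3], [0, 0, 0, 0.0375, -0.0713, 0, 0.3], [0, 0, 0, 0.0185, -0.0363, 0.005, 0.3], [0, 0, 0, 0, 0, 0.01, 0.3]]}' | python3 -m handwheel >/dev/null
echo '{"motion": [[0, 0, 0, 0, 0, 0.015, 0.3], [0, 0, 0, 0, 0, 0.01, 0.3], [0, 0, 0, 0, 0, 0, 0.3], [0, 0, 0, 0, 0, 0, 0.3], [0, 0, 0, 0, 0, 0, 0.3]]}' | python3 -m handwheel
echo '{"motion": [[0, 0, 0, 0, 0, 0.0025, 0.3], [0, 0, 0, 0, 0, 0, 0.3], [0, 0, 0, 0, 0, 0, 0.3]]}' | python3 -m handwheel |sed -n '2p;4p'
echo '{"motion": [[0, 0, 0, 0, 0, 0.0025, 0.3], [0, 0, 0, 0, 0, 0, 0.3], [0, 0, 0, 0, 0, 0, 0.3]]}' | python3 -m handwheel |sed -n '2p;4p'
echo '{"motion": [[0, 0, 0, 0, 0, 0.0025, 0.3], [0, 0, 0, 0, 0, 0, 0.3]]}' | python3 -m handwheel |sed -n '2p;4p'
echo '{"motion": [[0, 0, 0, 0, 0, 0.0025, 0.3], [0, 0, 0, 0, 0, 0, 0.3]]}' | python3 -m handwheel |sed -n '2p;4p'
echo '{"motion": [[0, 0, 0, 0, 0, 0.0025, 0.3], [0, 0, 0, 0, 0, 0, 0.3]]}' | python3 -m handwheel |sed -n '2p;4p'
```

```text
clock: 8.52
eef_pos: [447.1, -219.1, 141.8]
tcp_rot: [-3.142, 0.0, -0.116]
contact_force: [-1.1, 0.2, -1.9]
opening: 0.389
grasp_force: 60.2
eef_pos: [447.4, -218.6, 141.0]
contact_force: [-0.1, 0.3, -2.4]
eef_pos: [447.5, -218.5, 139.9]
contact_force: [0.8, -0.7, -0.9]
eef_pos: [447.5, -218.5, 138.8]
contact_force: [0.3, -0.7, -0.5]
eef_pos: [447.5, -218.5, 137.8]
contact_force: [-0.9, 1.0, -1.0]
eef_pos: [447.5, -218.5, 136.8]
contact_force: [0.2, -0.6, -0.2]
```

Much softer slope here. I'll keep pressing in small steps.

To row units: 1 mm / 400 = 0.0025.

```bash
echo '{"motion": [[0, 0, 0, 0, 0, 0.0025, 0.3], [0, 0, 0, 0, 0, 0.0025, 0.3], [0, 0, 0, 0, 0, 0, 0.3]]}' | python3 -m handwheel |sed -n '2p;4p'
echo '{"motion": [[0, 0, 0, 0, 0, 0.0025, 0.3], [0, 0, 0, 0, 0, 0.0025, 0.3], [0, 0, 0, 0, 0, 0, 0.3]]}' | python3 -m handwheel |sed -n '2p;4p'
echo '{"motion": [[0, 0, 0, 0, 0, 0.0025, 0.3], [0, 0, 0, 0, 0, 0, 0.3]]}' | python3 -m handwheel |sed -n '2p;4p'
echo '{"motion": [[0, 0, 0, 0, 0, 0.0025, 0.3], [0, 0, 0, 0, 0, 0, 0.3]]}' | python3 -m handwheel |sed -n '2p;4p'
```

```text
eef_pos: [447.5, -218.5, 134.8]
contact_force: [0.5, -0.2, 1.1]
eef_pos: [447.5, -218.5, 132.8]
contact_force: [-0.9, -0.2, 1.8]
eef_pos: [447.5, -218.4, 131.9]
contact_force: [-0.8, 0.2, 3.0]
eef_pos: [447.6, -218.5, 130.9]
contact_force: [0.1, -0.3, 2.7]
```

To row units: 1 mm / 400 = 0.0025.

```bash
echo '{"motion": [[0, 0, 0, 0, 0, 0.0025, 0.3], [0, 0, 0, 0, 0, 0.0025, 0.3], [0, 0, 0, 0, 0, 0, 0.3]]}' | python3 -m handwheel |sed -n '2p;4p'
echo '{"motion": [[0, 0, 0, 0, 0, 0.0015, 0.3], [0, 0, 0, 0, 0, 0, 0.3]]}' | python3 -m handwheel |sed -n '2p;4p'
echo '{"motion": [[0, 0, 0, 0, 0, 0, 0.3]]}' | python3 -m handwheel |sed -n '2p;4p'
echo '{"motion": [[0, 0, 0, 0, 0, 0, 0.3]]}' | python3 -m handwheel |sed -n '2p;4p'
echo '{"motion": [[0, 0, 0, 0, 0, 0, 0.3]]}' | python3 -m handwheel |sed -n '1p;2p;4p'
```

```text
eef_pos: [447.5, -218.5, 128.8]
contact_force: [-0.3, 0.1, 5.1]
eef_pos: [447.6, -218.5, 128.3]
contact_force: [-0.5, -0.7, 4.8]
eef_pos: [447.6, -218.5, 128.3]
contact_force: [0.3, -0.3, 4.7]
eef_pos: [447.5, -218.5, 128.3]
contact_force: [-0.8, -0.4, 4.6]
clock: 11.02
eef_pos: [447.6, -218.5, 128.4]
contact_force: [0.0, -1.0, 3.9]
```

To row units: 0.6 mm / 400 = 0.0015.

```bash
echo '{"motion": [[0, 0, 0, 0, 0, 0.0015, 0.3], [0, 0, 0, 0, 0, 0, 0.3], [0, 0, 0, 0, 0, 0, 0.3]]}' | python3 -m handwheel |sed -n '1p;2p;4p'
echo '{"motion": [[0, 0, 0, 0, 0, 0, 0.3], [0, 0, 0, 0, 0, 0, 0.3], [0, 0, 0, 0, 0, 0, 0.3], [0, 0, 0, 0, 0, 0, 0.3]]}' | python3 -m handwheel |sed -n '2p;4p'
echo '{"motion": [[0, 0, 0, 0, 0, 0, 0.3], [0, 0, 0, 0, 0, 0, 0.3], [0, 0, 0, 0, 0, 0, 0.3], [0, 0, 0, 0, 0, 0, 0.3]]}' | python3 -m handwheel |sed -n '2p;4p'
echo '{"motion": [[0, 0, 0, 0, 0, 0, 0.3], [0, 0, 0, 0, 0, 0, 0.3], [0, 0, 0, 0, 0, 0, 0.3]]}' | python3 -m handwheel |sed -n '2p;4p'
echo '{"motion": [[0, 0, 0, 0, 0, 0, 0.3], [0, 0, 0, 0, 0, 0, 0.3], [0, 0, 0, 0, 0, 0, 0.3]]}' | python3 -m handwheel |sed -n '1p;2p;4p'
```

```text
clock: 11.27
eef_pos: [447.5, -218.5, 127.7]
contact_force: [0.2, 0.2, 4.7]
eef_pos: [447.5, -218.4, 127.7]
contact_force: [0.1, 0.7, 5.3]
eef_pos: [447.5, -218.5, 127.7]
contact_force: [-0.7, -0.1, 4.8]
eef_pos: [447.5, -218.5, 127.7]
contact_force: [0.4, -1.1, 5.1]
clock: 12.43
eef_pos: [447.5, -218.4, 127.7]
contact_force: [-0.1, -0.4, 4.8]
```

It holds about 6.8 N at about 12.8 mm of travel, so the middle foot is the soft one. Back to the stand.

To row units: -22 mm / 400 = -0.055, -20 mm / 400 = -0.05.

```bash
echo '{"motion": [[0, 0, 0, 0, 0, -0.0125, 0.3], [0, 0, 0, 0, 0, -0.025, 0.3], [0, 0, 0, 0, 0, -0.05, 0.3], [0, 0, 0, 0, 0, -0.055, 0.3], [0, 0, 0, 0, 0, -0.045, 0.3]]}' | python3 -m handwheel >/dev/null
echo '{"motion": [[0, 0, 0, 0, 0, 0, 0.3], [0, 0, 0, 0, 0, 0, 0.3]]}' | python3 -m handwheel >/dev/null
python3 -c "
from h import *
go((601.2,-351.5,205))"
```

```text
t 13.02 pos [ 447.45 -218.36  203.29] rot [ 3.1413e+00 -1.0000e-03 -1.1520e-01] F [-1.   -0.54 -2.89] open 0.393 g 60.3
(601.2, -351.5, 205) -> [168.04 114.57  -1.51]
```

To row units: 33 mm / 400 = 0.0825, 30 mm / 400 = 0.075.

```bash
echo '{"motion": [[0, 0, 0, 0.04, 0.0275, -0.005, 0.3], [0, 0, 0, 0.075, 0.0513, 0, 0.3], [0, 0, 0, 0.0825, 0.0563, 0, 0.3], [0, 0, 0, 0.0825, 0.0563, 0, 0.3], [0, 0, 0, 0.075, 0.0513, 0, 0.3]]}' | python3 -m handwheel >/dev/null
echo '{"motion": [[0, 0, 0, 0.045, 0.03, 0, 0.3], [0, 0, 0, 0.02, 0.0138, 0, 0.3], [0, 0, 0, 0, 0, 0, 0.3], [0, 0, 0, 0, 0, 0, 0.3], [0, 0, 0, 0, 0, 0, 0.3]]}' | python3 -m handwheel >/dev/null
python3 -c "
from h import *
go((601.2,-351.5,205),(601.2,-351.5,116))
a=cams.grab_frame('top')[110:230,310:450,::-1];b=cams.grab_frame('side')[90:210,240:380,::-1]
cv2.imwrite('pics/g4.png',cv2.resize(np.hstack([a,b]),(800,343),interpolation=cv2.INTER_CUBIC))"
```

```text
t 13.85 pos [ 599.72 -350.29  203.64] rot [-3.1403e+00  2.5000e-03 -1.1510e-01] F [ 0.43 -0.08 -2.1 ] open 0.390 g 60.4
(601.2, -351.5, 205) -> [ 1.6   1.03 -1.37]
(601.2, -351.5, 116) -> [ 1.83  1.14 87.63]
```

View pics/g4.png

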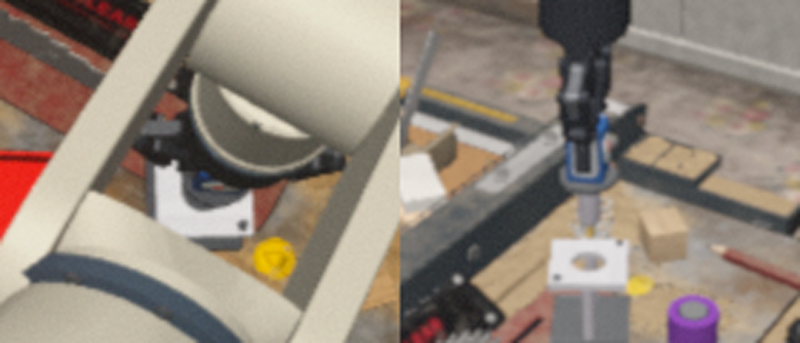

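The view matches the one just after the lift: the gauge is upright over the hole. I'll lower it while watching the force.

To row units: 12 mm / 400 = 0.03, 10 mm / 400 = 0.025.

```bash
echo '{"motion": [[0, 0, 0, 0.002, 0, 0.03, 0.3], [0, 0, 0, 0, 0, 0.03, 0.3], [0, 0, 0, 0, 0, 0.025, 0.3], [0, 0, 0, 0, 0, 0.01, 0.3], [0, 0, 0, 0, 0, 0, 0.3]]}' | python3 -m handwheel |sed -n '2p;4p'
echo '{"motion": [[0, 0, 0, 0, 0, 0.015, 0.3], [0, 0, 0, 0, 0, 0.015, 0.3], [0, 0, 0, 0, 0, 0, 0.3]]}' | python3 -m handwheel |sed -n '2p;4p'
echo '{"motion": [[0, 0, 0, 0, 0, 0.015, 0.3], [0, 0, 0, 0, 0, 0.025, 0.3], [0, 0, 0, 0, 0, 0.02, 0.3], [0, 0, 0, 0, 0, 0.0075, 0.3], [0, 0, 0, 0, 0, 0, 0.3]]}' | python3 -m handwheel |sed -n '2,4p'
echo '{"motion": [[0, 0, 0, 0, 0, 0.005, 0.3], [0, 0, 0, 0, 0, 0, 0.3], [0, 0, 0, 0, 0, 0, 0.3]]}' | python3 -m handwheel |sed -n '2,4p'
```

```text
eef_pos: [600.9, -350.9, 164.4]
contact_force: [-1.1, 0.4, -1.6]
eef_pos: [601.5, -351.3, 153.4]
contact_force: [0.2, 0.4, -2.5]
eef_pos: [601.2, -351.1, 126.1]
tcp_rot: [-3.141, 0.002, -0.115]
contact_force: [0.9, 0.2, -2.0]
eef_pos: [602.2, -351.7, 125.9]
tcp_rot: [3.141, -0.0, -0.115]
contact_force: [-0.4, 0.4, -1.4]
```

To row units: 4 mm / 400 = 0.01.

```bash
echo '{"motion": [[0, 0, 0, 0, 0, 0.01, 0.3], [0, 0, 0, 0, 0, 0.01, 0.3], [0, 0, 0, 0, 0, 0, 0.3], [0, 0, 0, 0, 0, 0, 0.3]]}' | python3 -m handwheel |sed -n '2p;4p'
echo '{"motion": [[0, 0, 0, 0, 0, 0.0025, 0.3], [0, 0, 0, 0, 0, 0, 0.3], [0, 0, 0, 0, 0, 0, 0.3]]}' | python3 -m handwheel |sed -n '2p;4p'
echo '{"motion": [[0, 0, 0, 0, 0, 0.0025, 0.3], [0, 0, 0, 0, 0, 0, 0.3], [0, 0, 0, 0, 0, 0, 0.3]]}' | python3 -m handwheel |sed -n '2p;4p'
echo '{"motion": [[0, 0, 0, 0, 0, 0.0025, 0.3], [0, 0, 0, 0, 0, 0, 0.3], [0, 0, 0, 0, 0, 0, 0.3]]}' | python3 -m handwheel |sed -n '2,4p'
```

```text
eef_pos: [601.7, -351.4, 117.2]
contact_force: [0.3, 0.1, -2.0]
eef_pos: [602.0, -351.6, 116.7]
contact_force: [0.3, -0.0, -2.3]
eef_pos: [602.0, -351.6, 115.7]
contact_force: [-0.8, 0.3, -2.8]
eef_pos: [602.1, -351.7, 114.9]
tcp_rot: [3.141, -0.0, -0.115]
contact_force: [-0.6, 0.1, 0.4]
```

Flange contact just now. I'll open the fingers about as wide as on approach, then rise straight up.

To row units: 0.3 mm / 400 = 0.0008.

```bash
echo '{"motion": [[0, 0, 0, 0, 0, 0.0008, 0.3], [0, 0, 0, 0, 0, 0, 0.5], [0, 0, 0, 0, 0, 0, 0.75], [0, 0, 0, 0, 0, 0, 0.75], [0, 0, 0, 0, 0, 0, 0.75]]}' | python3 -m handwheel |sed -n '2p;4,6p'
echo '{"motion": [[0, 0, 0, 0, 0, -0.015, 0.75], [0, 0, 0, 0, 0, -0.03, 0.75], [0, 0, 0, 0, 0, -0.05, 0.75], [0, 0, 0, 0, 0, -0.0625, 0.75], [0, 0, 0, 0, 0, -0.0625, 0.75]]}' | python3 -m handwheel |sed -n '2p;4,6p'
echo '{"motion": [[0, 0, 0, 0, 0, 0, 0.75], [0, 0, 0, 0, 0, 0, 0.75], [0, 0, 0, 0, 0, 0, 0.75]]}' | python3 -m handwheel >/dev/null
python3 -c "
from h import *
go((448.5,-218.9,200))"
```

```text
eef_pos: [602.0, -351.6, 114.3]
contact_force: [1.3, -0.0, -0.3]
opening: 0.747
grasp_force: 0.0
eef_pos: [601.9, -351.5, 204.1]
contact_force: [0.5, 0.2, -0.5]
opening: 0.747
grasp_force: 0.0
t 17.45 pos [ 601.9  -351.53  202.94] rot [ 3.1414e+00 -5.0000e-04 -1.1520e-01] F [ 0.24  1.13 -0.55] open 0.742 g 0.0
(448.5, -218.9, 200) -> [-167.63 -114.12    2.84]
```

```bash
echo '{"motion": [[0, 0, 0, -0.04, -0.0275, 0, 1], [0, 0, 0, -0.075, -0.051, 0, 1], [0, 0, 0, -0.0825, -0.0563, 0, 1], [0, 0, 0, -0.0825, -0.0563, 0, 1], [0, 0, 0, -0.075, -0.051, 0.025, 1]]}' | python3 -m handwheel >/dev/null
echo '{"motion": [[0, 0, 0, -0.045, -0.03, 0.05, 1], [0, 0, 0, -0.019, -0.0133, 0.0625, 1], [0, 0, 0, 0, 0, 0.0625, 1], [0, 0, 0, 0, 0, 0.025, 1], [0, 0, 0, 0, 0, 0, 1]]}' | python3 -m handwheel >/dev/null
echo '{"motion": [[0, 0, 0, 0, 0, 0, 1], [0, 0, 0, 0, 0, 0, 1]]}' | python3 -m handwheel >/dev/null
python3 -c "
from h import *
go((448.5,-218.9,32))
a=cams.grab_frame('top')[145:295,235:435,::-1];b=cams.grab_frame('side')[130:280,260:400,::-1]
cv2.imwrite('pics/g5.png',cv2.resize(np.hstack([a,b]),(800,353),interpolation=cv2.INTER_CUBIC))"
```

```text
t 18.45 pos [ 449.48 -219.5   113.14] rot [ 3.1413e+00 -9.0000e-04 -1.1540e-01] F [-0.05 -0.43  0.76] open 1.004 g 0.0
(448.5, -218.9, 32) -> [-1.12 -0.51 81.14]
```

View pics/g5.png

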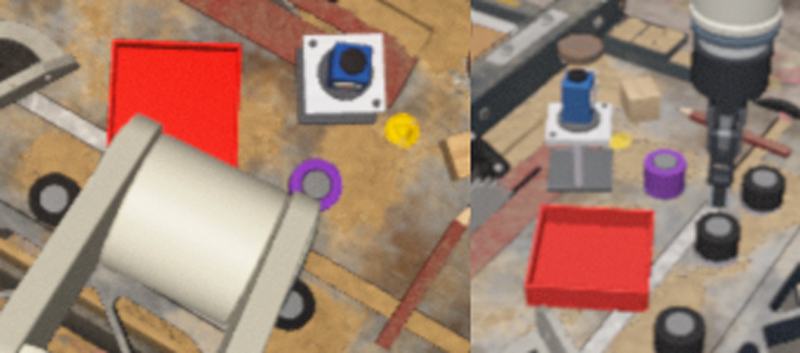

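The gauge stands upright in its stand, with the flange on the plate, and the feet haven't moved. The gripper is above the middle foot. I'll descend with the gripper fully open.

To row units: 18 mm / 400 = 0.045, 16 mm / 400 = 0.04.

```bash
echo '{"motion": [[0, 0, 0, -0.0028, -0.0013, 0.045, 1], [0, 0, 0, 0, 0, 0.045, 1], [0, 0, 0, 0, 0, 0.04, 1], [0, 0, 0, 0, 0, 0.025, 1], [0, 0, 0, 0, 0, 0, 1]]}' | python3 -m handwheel |sed -n '2p;4p'
echo '{"motion": [[0, 0, 0, 0, 0, 0.025, 1], [0, 0, 0, 0, 0, 0.02, 1], [0, 0, 0, 0, 0, 0, 1], [0, 0, 0, 0, 0, 0, 1]]}' | python3 -m handwheel |sed -n '2p;4p'
echo '{"motion": [[0, 0, 0, 0, 0, 0, 0.4], [0, 0, 0, 0, 0, 0, 0.4], [0, 0, 0, 0, 0, 0, 0.4], [0, 0, 0, 0, 0, 0, 0.4], [0, 0, 0, 0, 0, 0, 0.4]]}' | python3 -m handwheel 50
echo '{"motion": [[0, 0, 0, 0, 0, 0, 0.4], [0, 0, 0, 0, 0, 0, 0.4]]}' | python3 -m handwheel 50 |sed -n '2,6p'
python3 -c "
from h import *
go((579,-193,95))"
```

```text
eef_pos: [447.0, -218.1, 49.3]
contact_force: [-0.3, 0.0, -0.7]
eef_pos: [447.5, -218.3, 32.3]
contact_force: [-0.1, -0.0, -0.0]
clock: 19.72
eef_pos: [447.9, -218.5, 33.2]
tcp_rot: [3.141, -0.001, -0.115]
contact_force: [-1.5, 1.0, 8.3]
opening: 0.569
grasp_force: 50.4
eef_pos: [447.9, -218.5, 33.2]
tcp_rot: [3.141, -0.001, -0.115]
contact_force: [-1.6, 1.1, 8.9]
opening: 0.568
grasp_force: 50.5
t 19.88 pos [ 447.91 -218.45   33.2 ] rot [ 3.1413e+00 -8.0000e-04 -1.1510e-01] F [-1.59  1.14  8.94] open 0.568 g 50.5
(579, -193, 95) -> [127.35 -40.32 -61.71]
```

To row units: -20 mm / 400 = -0.05, -16 mm / 400 = -0.04.

```bash
echo '{"motion": [[0, 0, 0, 0, 0, -0.02, 0.4], [0, 0, 0, 0, 0, -0.04, 0.4], [0, 0, 0, 0, 0, -0.05, 0.4], [0, 0, 0, 0, 0, -0.04, 0.4], [0, 0, 0, 0, 0, -0.01, 0.4]]}' | python3 -m handwheel |sed -n '2p;4,6p'
echo '{"motion": [[0, 0, 0, 0.0375, -0.0118, 0, 0.4], [0, 0, 0, 0.075, -0.0238, 0, 0.4], [0, 0, 0, 0.085, -0.027, 0, 0.4], [0, 0, 0, 0.075, -0.0238, 0, 0.4], [0, 0, 0, 0.045, -0.0145, 0, 0.4]]}' | python3 -m handwheel >/dev/null
echo '{"motion": [[0, 0, 0, 0, 0, 0, 0.4], [0, 0, 0, 0, 0, 0, 0.4], [0, 0, 0, 0, 0, 0, 0.4]]}' | python3 -m handwheel |sed -n '2p;4,6p'
python3 -c "
from h import *
go((579,-193,37.2))
a=cams.grab_frame('side')[130:280,250:400,::-1]
cv2.imwrite('pics/g6.png',cv2.resize(a,(600,600),interpolation=cv2.INTER_CUBIC))"
```

```text
eef_pos: [448.8, -218.9, 99.0]
contact_force: [0.6, -0.3, -0.6]
opening: 0.569
grasp_force: 52.1
eef_pos: [577.0, -192.7, 95.6]
contact_force: [-1.2, -1.5, -1.1]
opening: 0.572
grasp_force: 52.0
t 20.97 pos [ 577.01 -192.67   95.62] rot [-3.1413e+00  2.1000e-03 -1.1500e-01] F [-1.23 -1.55 -1.1 ] open 0.572 g 52.0
(579, -193, 37.2) -> [ 2.14  0.12 58.42]
```

View pics/g6.png

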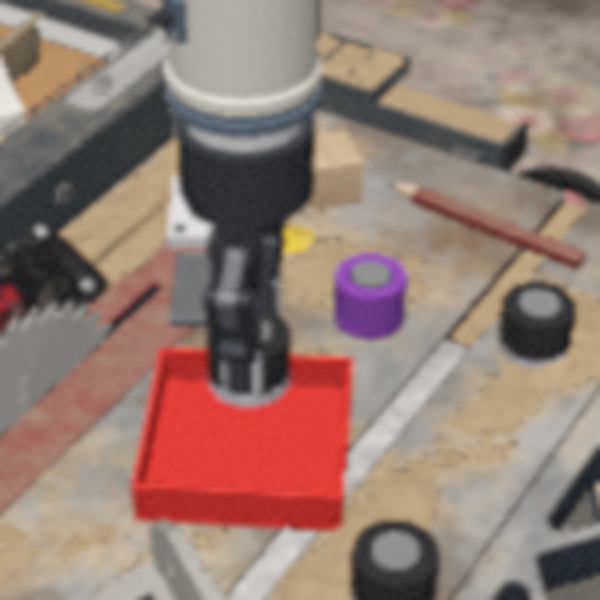

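The foot hangs upright from the gripper above the middle of the tray, and the two sound feet are in place. Lowering it now.

To row units: 15 mm / 400 = 0.0375, 12 mm / 400 = 0.03.

```bash
echo '{"motion": [[0, 0, 0, 0.005, 0, 0.03, 0.4], [0, 0, 0, 0, 0, 0.0375, 0.4], [0, 0, 0, 0, 0, 0.03, 0.4], [0, 0, 0, 0, 0, 0.015, 0.4], [0, 0, 0, 0, 0, 0, 0.4]]}' | python3 -m handwheel |sed -n '2p;4p'
echo '{"motion": [[0, 0, 0, 0, 0, 0.0125, 0.4], [0, 0, 0, 0, 0, 0.01, 0.4], [0, 0, 0, 0, 0, 0.005, 0.4], [0, 0, 0, 0, 0, 0, 0.4], [0, 0, 0, 0, 0, 0, 0.4]]}' | python3 -m handwheel |sed -n '2p;4p'
echo '{"motion": [[0, 0, 0, 0, 0, 0.0025, 0.4], [0, 0, 0, 0, 0, 0, 0.4], [0, 0, 0, 0, 0, 0, 0.4]]}' | python3 -m handwheel |sed -n '2p;4p'
echo '{"motion": [[0, 0, 0, 0, 0, 0.0025, 0.4], [0, 0, 0, 0, 0, 0, 0.4], [0, 0, 0, 0, 0, 0, 0.4]]}' | python3 -m handwheel |sed -n '2p;4p'
```

```text
eef_pos: [578.7, -192.9, 49.3]
contact_force: [-0.2, 0.2, -1.0]
eef_pos: [580.5, -193.2, 40.5]
contact_force: [0.1, -1.1, -2.3]
eef_pos: [580.5, -193.2, 39.6]
contact_force: [-0.7, 0.1, -1.1]
eef_pos: [580.3, -193.2, 38.4]
contact_force: [0.1, -0.1, -1.4]
```

To row units: 1 mm / 400 = 0.0025.

```bash
echo '{"motion": [[0, 0, 0, 0, 0, 0.0025, 0.4], [0, 0, 0, 0, 0, 0, 0.4], [0, 0, 0, 0, 0, 0, 0.4]]}' | python3 -m handwheel |sed -n '2p;4p'
echo '{"motion": [[0, 0, 0, 0, 0, 0.0018, 0.4], [0, 0, 0, 0, 0, 0, 0.4], [0, 0, 0, 0, 0, 0, 0.4]]}' | python3 -m handwheel |sed -n '2p;4p'
echo '{"motion": [[0, 0, 0, 0, 0, 0.0013, 0.4], [0, 0, 0, 0, 0, 0, 0.4], [0, 0, 0, 0, 0, 0, 0.4]]}' | python3 -m handwheel |sed -n '2p;4p'
```

```text
eef_pos: [580.3, -193.1, 37.3]
contact_force: [-0.6, 0.5, -1.5]
eef_pos: [580.4, -193.1, 37.3]
contact_force: [-2.1, 1.0, 5.8]
eef_pos: [580.4, -193.2, 37.2]
contact_force: [-4.4, 2.0, 11.0]
```

To row units: -0.5 mm / 400 = -0.0013.

```bash
echo '{"motion": [[0, 0, 0, 0, 0, -0.0013, 0.6], [0, 0, 0, 0, 0, 0, 0.8], [0, 0, 0, 0, 0, 0, 0.8], [0, 0, 0, 0, 0, 0, 0.8], [0, 0, 0, 0, 0, 0, 0.8]]}' | python3 -m handwheel |sed -n '2p;4,6p'
echo '{"motion": [[0, 0, 0, 0, 0, -0.02, 0.8], [0, 0, 0, 0, 0, -0.04, 0.8], [0, 0, 0, 0, 0, -0.0625, 0.8], [0, 0, 0, 0, 0, -0.075, 0.8], [0, 0, 0, 0, 0, -0.075, 0.8]]}' | python3 -m handwheel >/dev/null
echo '{"motion": [[0, 0, 0, -0.05, 0, -0.05, 0.8], [0, 0, 0, -0.095, 0, 0, 0.8], [0, 0, 0, -0.095, 0, 0, 0.8], [0, 0, 0, -0.095, 0, 0, 0.8], [0, 0, 0, -0.095, 0, 0, 0.8]]}' | python3 -m handwheel >/dev/null
echo '{"motion": [[0, 0, 0, -0.095, 0, 0, 0.8], [0, 0, 0, -0.05, 0, 0, 0.8], [0, 0, 0, 0, 0, 0, 0.8], [0, 0, 0, 0, 0, 0, 0.8], [0, 0, 0, 0, 0, 0, 0.8]]}' | python3 -m handwheel |sed -n '1,4p'
python3 -c "
from h import *
a=cams.grab_frame('top')[145:295,235:435,::-1];b=cams.grab_frame('side')[130:280,260:400,::-1]
cv2.imwrite('pics/g7.png',cv2.resize(np.hstack([a,b]),(800,353),interpolation=cv2.INTER_CUBIC))"
```

```text
eef_pos: [580.3, -193.1, 36.5]
contact_force: [0.5, 0.4, 0.2]
opening: 0.802
grasp_force: 0.0
clock: 24.77
eef_pos: [353.2, -167.2, 166.5]
tcp_rot: [3.141, -0.002, -0.115]
contact_force: [0.2, 0.3, -0.7]
```

View pics/g7.png

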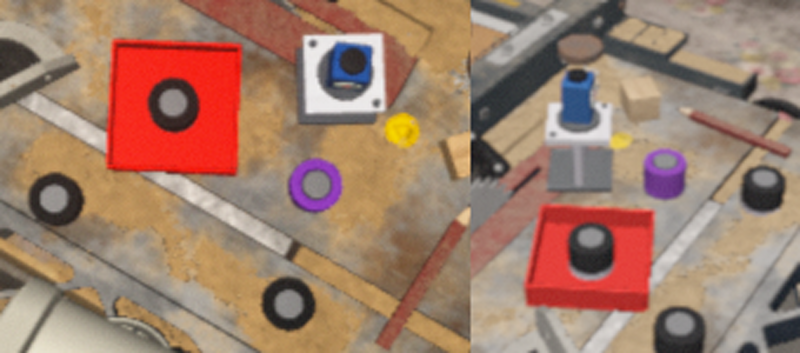

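The soft foot stands upright mid-tray at (174,104), the gauge hangs upright in its stand, and everything else is where it was. Handing in.

```bash
python3 -c "
from rig import r
print(r.sign_off())"
```

```text
the job is handed in; nothing more can be done
None
```

Job handed in at about 25 s: the middle foot was the soft one (about 12.8 mm total travel at about 6.8 N, held for over a second), the gauge is back upright in its stand, and that foot stands upright in the red tray; the right-hand foot tested sound, and I never pressed the left-hand one because the soft foot had already been found.

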